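Clamp a printed part: swing the strap over it and spin the wing nut home

TASK

With fingertips only, push the steel clamp strap round until it lies over the brown printed part and meets its stop pin. Then push the wings of the wing nut round clockwise (seen from above), stroke by stroke, until the nut is fully home and turns no further. Never take the nut or the strap between the fingers, and leave the part in its nest and the things around the fixture where they are.

Things in the scene. Friction and masses are not known exactly. Their poses are not given: they have to be found in the camera images.
- fixture: Aluminium plate, 200 x 240 x 15 mm (x, y, z), fixed; origin at the centre of its underside, z up. A steel stud (12 mm diameter, top 116 mm above the table) stands at x +20, y -50 mm in its frame and carries collar, strap and wing nut. Stop pin: 12 mm diameter, top at 59 mm, at x +42, y 0. The part's nest, three ribs 10 mm high, is centred on x +20, y +35. Position and yaw vary.
- strap (a joint): Swing of the strap about the stud, rad: grows clockwise seen from above; 1.4 = against the stop pin, over the part, pointing along the fixture's +y; it goes no further. At the start 0.2 to 0.75. Light friction: about 1.3 N at the strap's end moves it, and it stays where it is left. It does not turn with the nut.
- strap_end (a point): Point on the strap's top face, on its centre line, 90 mm from the stud axis, 58.5 mm above the table. x axis outward along the strap, z up. The strap is a flat steel bar 30 mm wide, 12 mm thick (underside 46.5 mm above the table), ending 20 mm beyond this point and 35 mm behind the stud.
- wing_nut (a joint): Turn of the wing nut about the stud, rad: grows clockwise seen from above; 6.28 = fully home on the strap's washer, where it stops dead, wings along the fixture's x (across the strap). At the start 0.6 to 3.2. Light friction (about 1.3 N on a wing turns it); does not spin on. Sinks 3 mm per turn.
- nut_top (a point): Point on the stud axis level with the top of the wings, 97.5 mm above the table when home, up to 3 mm more before. Turns with the nut: x axis along the wings (one to +x, one to -x), z up. Brass nut, 86 mm across the wings; hub 28 mm diameter, its top 12 mm below this point.
- nut_wing (a point): Centre of one wing, 30 mm from the stud axis and 13 mm below the wings' top; x axis outward along the wing, y across it. Each of the two wings is an upright plate 7 mm thick with a round end of 26 mm diameter about this point, so it reaches 43 mm from the axis; when home its lower edge is 13 mm above the strap's top face.
- part: Brown printed bearing block, loose in the nest: foot 60 x 50 x 10 mm, block 40 x 50 mm on it, 30 mm high in all, standing on the plate (its top 45 mm above the table, 1.5 mm under the strap). Origin at the centre of its underside. To be left in place.
- bottle: Clear plastic bottle, 60 mm diameter, 150 mm high, standing; origin at the centre of its underside. Bystander.
- jar: Low white jar, 60 mm diameter, 75 mm high; origin at the centre of its underside. Bystander.
- driver: Screwdriver with an orange handle, 180 mm long, lying beyond the plate; origin near its middle. Bystander.
- gear: Small brown printed gear with a hub, 58 mm diameter, 24 mm high; origin at the centre of its underside. Bystander.

How it is judged:
By the outcome, as a careful person would: the job done as asked, in the order asked, and still so for the second after the job is handed in, with the robot touching nothing.
It also fails if it takes over 61 s, if anything falls off the work surface, if the arm or the gripper's body presses on something with over 40 N, if the wrist force passes 120 N, or if a joint passes its speed limit or range.

ROBOT

A 6-joint arm with a two-finger parallel gripper is mounted at the origin on the work surface. World frame = base frame: x ahead of the robot, y to its left, z up, the work surface at z = 0. Lengths are in m, angles in rad, forces in N, time in s.
With the tool pointing down it reaches from about 0.375 to 0.975 m from the base axis. Payload 3.8 kg.
Tool frame: the origin (TCP) lies on the centre line of the jaws, within the pads' length; the fingertips stand 25 mm ahead of it and the grasp point (between the pads) lies 6 mm ahead of it; z points along the fingers, y is the line along which they close (so a half turn about z gives the same grasp; the last joint's range is limited). The gripper opens to 85 mm and grips with 20 to 120 N. Pads are 22 mm wide; open, the fingers measure 114 mm over their backs; the gripper's body (76 mm by 85 mm) begins 54 mm behind the grasp point. The pads swing forward as they close: fully open they stand 13 mm farther back than shut.
Start: joints at [-1.345, 0.264, 1.604, -0, 1.274, -0.037], TCP at [0.175, -0.652, 0.221] pointing down, gripper open.
Joint ranges: [-2.63, 2.63], [-0.94, 2.18], [0.31, 2.57], [-1.31, 4.45], [0, 2.66], [-2.55, 2.55]. Speed limits (rad/s): [2.57, 2.57, 3.14, 3.14, 3.14, 3.14].

INTERFACE

Orientations are given as a rotation vector (axis times angle).
In Python, from workcell import bot gives the robot as it stands. The module is installed in compiled form; this text tells all that it offers.
- The arm moves only by the tool play_rows, never from a script. Its argument "commands" is a list that holds one entry, the list of rows, each a list of 7 numbers: the shift along the tool's x, y, z as a fraction of full scale, then the turn, a rotation vector about the tool's x, y, z as a fraction of full scale, then the closure, from -1 (fully open) to 1 (shut). A call has 1 to 8 rows; each row is the pose to reach, as a shift and turn from the pose commanded when the call began, along the tool's axes at that moment, turning the shorter way round; what a row does not reach only later rows make up. Full scale, the value 1, is 60 cm for a shift and 180 degrees for a turn. A row lasts 1/10 s, in which the tool goes at most 50 mm and 8.59 degrees, less where a joint would pass 70% of its speed; a pose out of reach is approached as far as the arm can. A call with a number of a shift or a turn outside -1 to 1 is refused whole. A call with a gripper value outside its range is refused whole. The fingers move at their own pace and stop on an object; "force" is the grip in N (left out, the last holds). Time passes only in rows, so rows that repeat a pose let the fingers close. It gives the time, the measured TCP pose, the force, the opening and the grip force at its end, in the units of the state.
- bot.read_state(): the state, without advancing time (a new reading comes with each control period).
- bot.read_camera(name): name is "scene" or "top" or "wrist"; returns the picture (480x640x3 uint8, blue, green, red); there is no depth.
- bot.camera_params(name): a dict with "fov_y" (degrees; the focal length in pixels is half the picture's height over the tangent of half this angle, whatever the lens; pixels are square), "cx", "cy" (the principal point, pixels), "rvec" (rotation vector, rad) and "tvec" (3), from world to camera coordinates, as OpenCV has them. Camera axes: x right, y down, z forward; pixel columns grow to the right and rows downward; lengths in m; the calibration is good to about 2 mm. A picture is of the moment at which its call begins: read the wrist's pose just before it. camera_params takes no time and is no camera call; for the wrist camera it gives the pose at the moment of the call.
- bot.finish_job(): hands the job in; it is judged then, once.
The state is a dict: "time": time; "q": joint angles; "joint_vel": joint speeds; "joint_torque": joint torques, N m; "tool_pos": TCP position; "tcp_rot": TCP orientation; "wrist_force": force on the tool from outside, world axes, zero at the start; "torque": the same for the moment, N m; "width": opening from 0.0 (shut) to 1.0 (fully open); "grip_force": force on a finger pad.
Only numpy, scipy, OpenCV 4.12 (cv2) and the standard library are available. Lean on these libraries where they do the work, as an engineer would, in place of code of your own. Each camera call takes 0.05 s, during which the arm holds its last target. There are 200 camera calls.

## Working session

There is one attempt and no reset: what is moved stays moved. The work goes in short steps, Python scripts to look and compute and a tool call to move; the robot and the scene stay as the last step left them, time stands still between calls to the robot, and variables do not carry over. Pictures are saved under pics/ and viewed, at most 13 in all, crops included, and the job is handed in when it is done.

Besides the shell and the picture viewer there is one more tool, called as name(argument=value, ...), one argument or row to a line, values as JSON. play_rows: Moves the arm, as the interface text tells. Its arguments: {"type":"object","properties":{"commands":{"type":"array"},"force":{"type":"number"}},"required":["commands"]}

```bash
mkdir -p pics
python3 - <<'E'
from workcell import bot
import cv2
for n in("top","scene"):
    cv2.imwrite(f"pics/{n}0.png",bot.read_camera(n)); print(n,bot.camera_params(n))
s=bot.read_state(); print(s)
E
```

```text
top {'fov_y': 42.94566011393347, 'cx': 324.2318665420322, 'cy': 236.95454219209984, 'rvec': array([ 2.13740571, -2.15271921,  0.12390044]), 'tvec': array([0.03647224, 0.60664741, 1.10524933])}
scene {'fov_y': 49.45500325179715, 'cx': 330.94399497116854, 'cy': 242.24057293501681, 'rvec': array([ 2.06504343,  1.00727351, -0.50797392]), 'tvec': array([-0.38349006, -0.21233679,  1.32731927])}
{'time': 0.1, 'q': array([-1.34489550e+00,  2.64690811e-01,  1.60526792e+00, -9.71503044e-06,
        1.27369629e+00, -3.68604884e-02]), 'joint_vel': array([ 0.00018746, -0.00233585, -0.00243665,  0.00085641, -0.00297527,
       -0.00046766]), 'joint_torque': array([ 2.43473578e-04, -5.16705930e+01, -3.68590665e+01, -1.35436153e-04,
        6.28352471e-03, -8.94824780e-06]), 'tool_pos': array([ 0.17519485, -0.65114787,  0.21956133]), 'tcp_rot': array([-3.11248311e+00, -4.11293726e-01,  3.20061062e-04]), 'wrist_force': array([0.50338911, 0.72605703, 0.147209  ]), 'torque': array([ 0.01137595, -0.05791894,  0.04641074]), 'grip_force': 0.0, 'width': 1.0008097816272135}
```

View pics/top0.png

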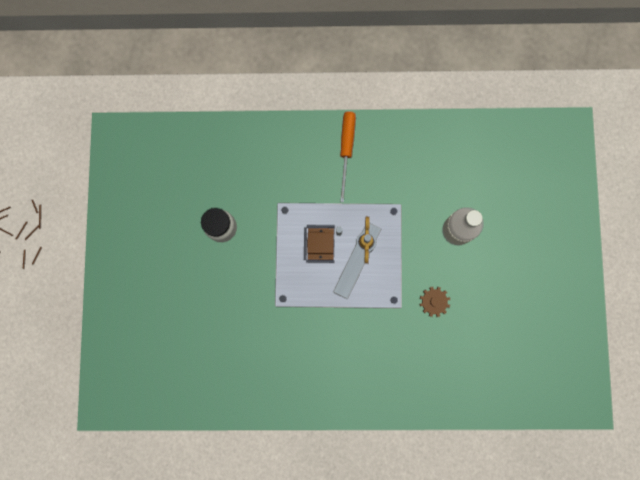

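View pics/scene0.png

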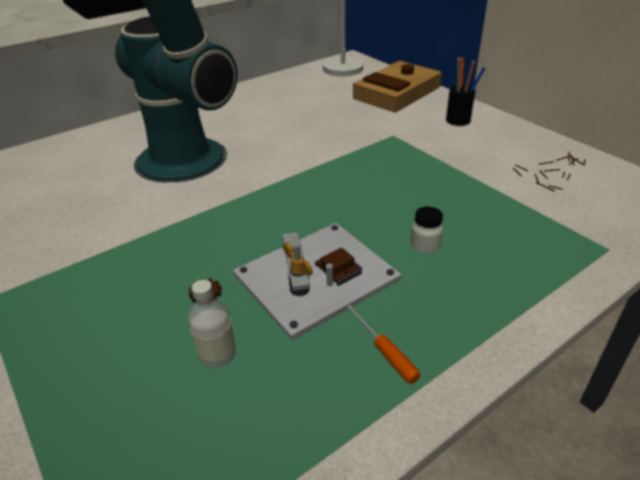

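Top view: plate corners are about (277,204), (401,204), (403,307) and (276,306). The stud is at about (367,241), the strap end at (345,292), and the wings at (367,218) and (366,262). The part is at (320,244).

```bash
cat > h.py <<'E'
import numpy as np, cv2
from workcell import bot
def K(p):
    f=240/np.tan(np.radians(p["fov_y"]/2)); return np.array([[f,0,p["cx"]],[0,f,p["cy"]],[0,0,1]])
def ray(p,uv,z):
    R=cv2.Rodrigues(p["rvec"])[0]; c=-R.T@p["tvec"]
    d=R.T@np.linalg.inv(K(p))@np.array([uv[0],uv[1],1.]); return (c+d*(z-c[2])/d[2])
def proj(p,X): return cv2.projectPoints(np.array(X,float).reshape(-1,3),p["rvec"],p["tvec"],K(p),None)[0].reshape(-1,2)
E
python3 - <<'E'
from h import *
p=bot.camera_params("top"); im=cv2.imread("pics/top0.png")
hsv=cv2.cvtColor(im,cv2.COLOR_BGR2HSV)
m=((hsv[...,1]<70)&(hsv[...,2]>80)).astype(np.uint8)
m[:198]=0;m[312:]=0;m[:,:270]=0;m[:,408:]=0
cs=max(cv2.findContours(m,0,2)[0],key=cv2.contourArea)
W=np.array([ray(p,c,.015)[:2] for c in cs[:,0]],np.float32)
print(cv2.minAreaRect(W))
for n,uv,z in[("stud",(367,239),.116),("wingU",(367,218),.1),("wingD",(366,262),.1),("strapend",(341,295),.0585),("part",(320.5,244),.045)]: print(n,ray(p,uv,z).round(4))
cv2.imwrite("pics/c1.png",cv2.resize(im[195:315,270:410],None,fx=5,fy=5,interpolation=2))
E
```

```text
((0.5773418545722961, 0.005713850259780884), (0.26499664783477783, 0.2175702154636383), 89.45963287353516)
stud [ 0.5926 -0.0439  0.116 ]
wingU [ 0.6325 -0.0454  0.1   ]
wingD [ 0.5537 -0.0424  0.1   ]
strapend [0.4974 0.0019 0.0585]
part [0.5931 0.0391 0.045 ]
```

View pics/c1.png

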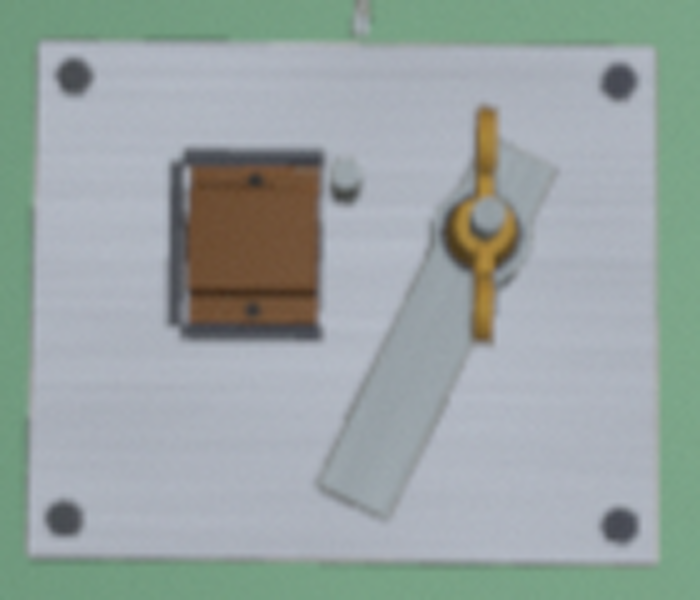

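The zoomed crop shows the wings nearly along fixture x, so about half a turn remains. The strap points from the stud (489,215) to its end, mid (352,503). Its swing is about 0.25.

```bash
cat >> h.py <<'E'
import json
from scipy.spatial.transform import Rotation as Ro
def rot(yaw): # tool down, tool x at world yaw
    c,s=np.cos(yaw),np.sin(yaw); return np.array([[c,s,0],[s,-c,0],[0,0,-1.]])
def plan(start,targets):
    """start, targets: (x,y,z,yaw deg); rows of equal spacing are up to the caller"""
    R0=rot(np.radians(start[3])); out=[]
    for t in targets:
        d=R0.T@(np.array(t[:3])-start[:3])/.6
        dy=(t[3]-start[3]+180)%360-180
        out.append([round(v,3)+0 for v in (*d,0,0,-dy/180)]+[1])
    print(json.dumps(out).replace(" ","")); return out
def after(start,row):
    R0=rot(np.radians(start[3])); return (*(np.array(start[:3])+R0@np.array(row[:3])*.6),start[3]-row[5]*180)
def lerp(a,b,n):
    a=np.array(a,float);b=np.array(b,float); return [tuple(a+(b-a)*(i+1)/n) for i in range(n)]
def meas(s):
    R=Ro.from_rotvec(s["tcp_rot"]).as_matrix(); return (*s["tool_pos"].round(4),round(float(np.degrees(np.arctan2(R[1,0],R[0,0]))),2))
E
python3 - <<'E'
from h import *
p=bot.camera_params("top")
q=lambda u,v,z: ray(p,((u+.5)/5-.5+270,(v+.5)/5-.5+195),z)[:2]
TL,TR,BR,BL=[q(*c,.015) for c in[(38,42),(656,47),(660,562),(28,556)]]
c=(TL+TR+BR+BL)/4; ex=(TL+TR-BL-BR)/2; ey=(TL+BL-TR-BR)/2
yaw=np.degrees([np.arctan2(ex[1],ex[0]),np.arctan2(-ey[0],ey[1])])
print(c,np.linalg.norm(ex),np.linalg.norm(ey),yaw)
y=np.radians(yaw.mean());Rz=np.array([[np.cos(y),-np.sin(y)],[np.sin(y),np.cos(y)]])
S=c+Rz@[.02,-.05]; print("stud from plate",S,"direct",q(489,215,.116), "pin",c+Rz@[.042,0],q(346,167,.059))
e=(q(317,486,.0585)+q(388,520,.0585))/2; print("end",e,np.linalg.norm(e-S),np.degrees(np.arctan2(*(e-S)[::-1])))
a,b=q(486,112,.097),q(483,338,.097);print("wing",np.linalg.norm(a-b),np.degrees(np.arctan2(*(a-b)[::-1])),(a+b)/2)
E
```

```text
[0.57645707 0.00531895] 0.19770120655656337 0.2389082570771879 [-0.8553608  -0.95256671]
stud from plate [ 0.59566575 -0.04499035] direct [ 0.595072   -0.04467991] pin [0.61845184 0.00465634] [0.6209154  0.00477859]
end [0.49708145 0.00354833] 0.10988571012296744 153.78634405504963
wing 0.08119092536056798 -1.6194061839435772 [ 0.59418918 -0.04406933]
```

Run:
```python
from h import *
S=np.array([.5955,-.045])
def strap(phi,off,r,z):
    f=np.radians(phi);u=np.array([np.cos(f),np.sin(f)]);b=np.array([-u[1],u[0]])
    return (*(S+r*u+off*b),z,phi)
st=(.175,-.652,.221,15.05); g=strap(153.8,.045,.092,.20)
print(g)
for k in range(2):
    r=plan(st,[tuple(np.array(st)+(np.array(g)-st)/(2-k))]); st=after(st,r[0]); print(st)
```

```text
(np.float64(0.4930844666143333), np.float64(-0.044758088178504254), 0.2, 153.8)
[[0.387,-0.42,0.017,0,0,-0.385,1]]
(np.float64(0.3338006535721504), np.float64(-0.3483502141857205), np.float64(0.2108), np.float64(84.35))
[[0.53,0.214,0.018,0,0,-0.386,1]]
(np.float64(0.49288440208803547), np.float64(-0.04453625637908082), np.float64(0.19999999999999998), np.float64(153.82999999999998))
```

play_rows(
  commands=[
    [[0.387, -0.42, 0.017, 0, 0, -0.37, 1], [0.387, -0.42, 0.017, 0, 0, -0.37, 1], [0.387, -0.42, 0.017, 0, 0, -0.37, 1], [0.387, -0.42, 0.017, 0, 0, -0.37, 1], [0.387, -0.42, 0.017, 0, 0, -0.37, 1], [0.387, -0.42, 0.017, 0, 0, -0.37, 1], [0.387, -0.42, 0.017, 0, 0, -0.37, 1], [0.387, -0.42, 0.017, 0, 0, -0.37, 1]],
  ],
)

```text
time: 0.9
tool_pos: [0.3354, -0.3433, 0.2098]
tcp_rot: [-2.365, -2.065, -0.003]
wrist_force: [-0.5, 0.2, 0.9]
width: 0.004
grip_force: 0.0
```

Run:
```python
from h import *
s=bot.read_state(); print(meas(s),s["q"].round(2),s["width"],s["time"],after((.175,-.652,.221,15.05),[.387,-.42,.017,0,0,-.37]))
st=after((.175,-.652,.221,15.05),[.387,-.42,.017,0,0,-.37])
plan(st,[(.493,-.0447,.2,153.8)]);plan((*meas(s)[:2],meas(s)[2]+.001,meas(s)[3]),[(.493,-.0447,.2,153.8)])
```

```text
(np.float64(0.3354), np.float64(-0.3433), np.float64(0.2098), 82.25) [-0.85 -0.1   2.02  0.    1.23 -0.72] 0.0035656431521921723 0.9 (np.float64(0.3338006535721504), np.float64(-0.3483502141857205), np.float64(0.2108), 81.64999999999999)
[[0.539,0.189,0.018,0,0,-0.401,1]]
[[0.529,0.193,0.018,0,0,-0.398,1]]
```

play_rows(
  commands=[
    [[0.539, 0.189, 0.018, 0, 0, -0.401, 1], [0.539, 0.189, 0.018, 0, 0, -0.401, 1], [0.539, 0.189, 0.018, 0, 0, -0.401, 1], [0.539, 0.189, 0.018, 0, 0, -0.401, 1], [0.539, 0.189, 0.018, 0, 0, -0.401, 1], [0.539, 0.189, 0.018, 0, 0, -0.401, 1], [0.539, 0.189, 0.018, 0, 0, -0.401, 1], [0.539, 0.189, 0.018, 0, 0, -0.401, 1]],
  ],
)

```text
time: 1.7
tool_pos: [0.4946, -0.0401, 0.1993]
tcp_rot: [-0.784, -3.042, -0.003]
wrist_force: [-0.3, -0.1, -0.4]
width: 0.003
grip_force: 0.0
```

play_rows(
  commands=[
    [[0, 0, 0, 0, 0, 0, 1], [0, 0, 0, 0, 0, 0, 1], [0, 0, 0, 0, 0, 0, 1]],
  ],
)

```text
time: 2.0
tool_pos: [0.4928, -0.0453, 0.1996]
tcp_rot: [-0.808, -3.035, 0.0]
wrist_force: [0.5, -0.2, 0.4]
width: 0.005
grip_force: 0.0
```

Run:
```python
from h import *
s=bot.read_state(); print(meas(s),s["q"].round(2),s["width"],s["time"])
p=bot.camera_params("wrist"); im=bot.read_camera("wrist"); cv2.imwrite("pics/w1.png",im)
S=(.5955,-.045)
print(proj(p,[(*S,.116),(.618,.0047,.059)]).round())
st=meas(s); plan(st,[(.493,-.0447,.0765-.0,153.8)])
```

```text
(np.float64(0.4928), np.float64(-0.0453), np.float64(0.1996), 150.2) [-0.14 -0.07  2.   -0.    1.2  -1.19] 0.005389753345410464 2.0
[[382. 339.]
 [427. 299.]]
[[0.0,0.001,0.205,0,0,-0.02,1]]
```

View pics/w1.png

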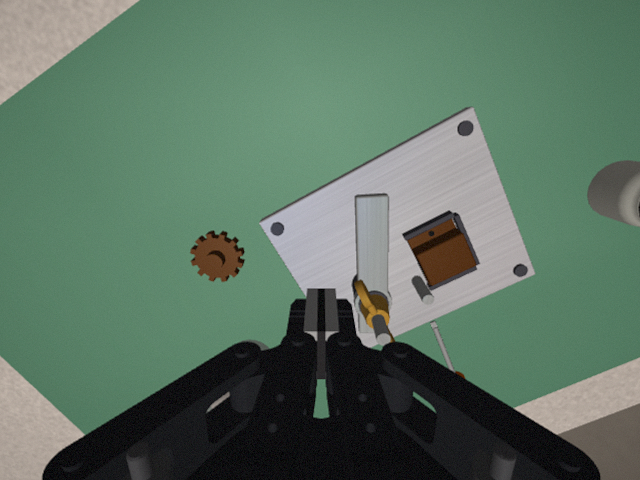

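The wrist view puts the stud top at (383,338), against a predicted (382,339), so the geometry holds. The fingertips are clear of the strap on its trailing side, so I'll descend.

play_rows(
  commands=[
    [[0, 0.001, 0.07, 0, 0, -0.02, 1], [0, 0.001, 0.14, 0, 0, -0.02, 1], [0, 0.001, 0.205, 0, 0, -0.02, 1], [0, 0.001, 0.205, 0, 0, -0.02, 1], [0, 0.001, 0.205, 0, 0, -0.02, 1]],
  ],
)

```text
time: 2.55
tool_pos: [0.4929, -0.0447, 0.0768]
tcp_rot: [-0.709, -3.059, 0.0]
wrist_force: [1.1, -0.3, 1.2]
width: 0.001
grip_force: 0.0
```

Run:
```python
from h import *
s=bot.read_state(); m=meas(s);print(m,s["wrist_force"])
S=np.array([.5955,-.045])
def strap(phi,off,r,z):
    f=np.radians(phi);u=np.array([np.cos(f),np.sin(f)]);b=np.array([-u[1],u[0]])
    return (*(S+r*u+off*b),z,phi)
st=m
# approach then sweep 153.8->88 in 4deg steps (r=.092)
T=[strap(153.8,.037,.092,.0765),strap(153.8,.0295,.092,.0765)]+[strap(a,.0295,.092,.0765) for a in np.linspace(153.8,93,16)[1:]]
for i in(0,6,12):
    r=plan(st,T[i:i+6]); st=after(st,r[-1]); print(st)
```

```text
(np.float64(0.4929), np.float64(-0.0447), np.float64(0.0768), 153.89) [ 1.13798285 -0.25185844  1.15165052]
[[0.0,0.013,0.0,0,0,0.0,1],[0.0,0.026,0.0,0,0,0.0,1],[0.003,0.037,0.0,0,0,0.023,1],[0.005,0.048,0.0,0,0,0.046,1],[0.007,0.059,0.0,0,0,0.068,1],[0.007,0.071,0.0,0,0,0.091,1]]
(np.float64(0.5078766920090609), np.float64(-0.004598894074281046), np.float64(0.0768), np.float64(137.51))
[[0.003,0.011,0.0,0,0,0.022,1],[0.006,0.022,0.0,0,0,0.045,1],[0.007,0.033,0.0,0,0,0.067,1],[0.008,0.044,0.0,0,0,0.09,1],[0.008,0.056,0.0,0,0,0.112,1],[0.007,0.067,0.0,0,0,0.135,1]]
(np.float64(0.5319331850380162), np.float64(0.027881332882250927), np.float64(0.0768), np.float64(113.21))
[[0.003,0.011,0.0,0,0,0.022,1],[0.005,0.022,0.0,0,0,0.045,1],[0.007,0.034,0.0,0,0,0.067,1],[0.008,0.045,0.0,0,0,0.09,1],[0.007,0.056,0.0,0,0,0.112,1]]
(np.float64(0.5611585920141409), np.float64(0.044983250525599754), np.float64(0.0768), np.float64(93.05))
```

play_rows(
  commands=[
    [[0, 0.013, 0, 0, 0, 0, 1], [0, 0.026, 0, 0, 0, 0, 1], [0.003, 0.037, 0, 0, 0, 0.023, 1], [0.005, 0.048, 0, 0, 0, 0.046, 1], [0.007, 0.059, 0, 0, 0, 0.068, 1], [0.007, 0.071, 0, 0, 0, 0.091, 1]],
  ],
)

```text
time: 3.15
tool_pos: [0.5104, -0.0031, 0.079]
tcp_rot: [1.138, 2.924, 0.002]
wrist_force: [-0.7, -0.4, -0.0]
width: 0.0
grip_force: 0.0
```

play_rows(
  commands=[
    [[0.003, 0.011, 0, 0, 0, 0.022, 1], [0.006, 0.022, 0, 0, 0, 0.045, 1], [0.007, 0.033, 0, 0, 0, 0.067, 1], [0.008, 0.044, 0, 0, 0, 0.09, 1], [0.008, 0.056, 0, 0, 0, 0.112, 1], [0.007, 0.067, 0, 0, 0, 0.135, 1]],
  ],
)

```text
time: 3.75
tool_pos: [0.5345, 0.0296, 0.079]
tcp_rot: [1.728, 2.62, 0.004]
wrist_force: [1.4, -0.2, -0.4]
width: 0.001
grip_force: 0.0
```

play_rows(
  commands=[
    [[0.003, 0.011, 0, 0, 0, 0.022, 1], [0.005, 0.022, 0, 0, 0, 0.045, 1], [0.007, 0.034, 0, 0, 0, 0.067, 1], [0.008, 0.045, 0, 0, 0, 0.09, 1], [0.007, 0.056, 0, 0, 0, 0.112, 1], [0.007, 0.056, 0, 0, 0, 0.112, 1], [0.007, 0.056, 0, 0, 0, 0.112, 1]],
  ],
)

```text
time: 4.45
tool_pos: [0.5626, 0.0463, 0.0781]
tcp_rot: [2.156, 2.283, 0.002]
wrist_force: [-1.2, -0.1, 0.5]
width: -0.003
grip_force: 0.0
```

Run:
```python
from h import *
s=bot.read_state(); m=meas(s);print(m,s["wrist_force"])
cv2.imwrite("pics/s2.png",cv2.resize(bot.read_camera("scene")[180:360,210:450],None,fx=3,fy=3))
st=(.56116,.04498,.0768,93.05);print([x for x in (S:=(.5955,-.045))])
S=np.array(S)
def strap(phi,off,r,z):
    f=np.radians(phi);u=np.array([np.cos(f),np.sin(f)]);b=np.array([-u[1],u[0]])
    return (*(S+r*u+off*b),z,phi)
plan(st,[strap(91,.0295,.092,.0768),strap(89.1,.0295,.092,.0768),strap(89.1,.0275,.092,.0768),strap(89.1,.0255,.092,.0768),strap(89.1,.0235,.092,.0768)])
```

```text
File "<stdin>", line 4
SyntaxError: assignment expression cannot be used in a comprehension iterable expression
```

```bash
cat >> h.py <<'E'
S=np.array([.5955,-.045])
def strap(phi,off,r,z):
    f=np.radians(phi);u=np.array([np.cos(f),np.sin(f)]);b=np.array([-u[1],u[0]])
    return (*(S+r*u+off*b),z,phi)
E
python3 - <<'E'
from h import *
s=bot.read_state(); m=meas(s);print(m,s["wrist_force"])
cv2.imwrite("pics/s2.png",cv2.resize(bot.read_camera("scene")[180:360,210:450],None,fx=3,fy=3))
st=(.5625,.046,.0781,93.05)
plan(st,[strap(91,.0295,.092,.0765),strap(89.1,.0295,.092,.0765),strap(89.1,.0275,.092,.0765),strap(89.1,.0255,.092,.0765),strap(89.1,.0235,.092,.0765)])
E
```

```text
(np.float64(0.5626), np.float64(0.0463), np.float64(0.0781), 93.29) [-1.21769521 -0.11062724  0.54549767]
[[0.001,0.003,0.003,0,0,0.011,1],[0.002,0.008,0.003,0,0,0.022,1],[0.002,0.012,0.003,0,0,0.022,1],[0.002,0.015,0.003,0,0,0.022,1],[0.001,0.018,0.003,0,0,0.022,1]]
```

View pics/s2.png

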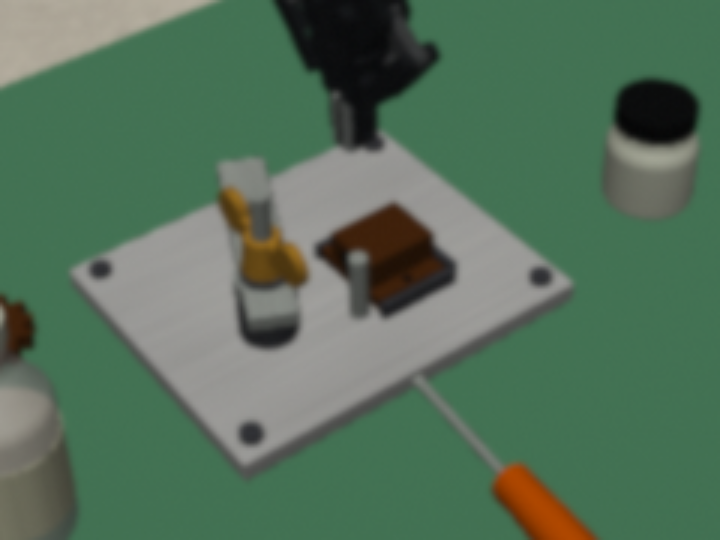

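The strap hasn't moved, so the tips passed over it. The visible tip is at about (360,145) in the crop, which is (330,228) in the full scene picture. I'll work out its height from that.

Run:
```python
from h import *
p=bot.camera_params("scene")
for z in(.05,.06,.07,.08): print(z,((proj(p,[(.5626,.0463,z)])-[210,180])*3).round())
s=bot.read_state();print(s["width"])
p=bot.camera_params("wrist"); print((-cv2.Rodrigues(p["rvec"])[0].T@p["tvec"]).round(3))
cv2.imwrite("pics/w3.png",bot.read_camera("wrist"))
```

```text
0.05 [[354. 194.]]
0.06 [[353. 182.]]
0.07 [[353. 169.]]
0.08 [[353. 156.]]
0.002094744348170577
[0.556 0.131 0.232]
```

View pics/w3.png

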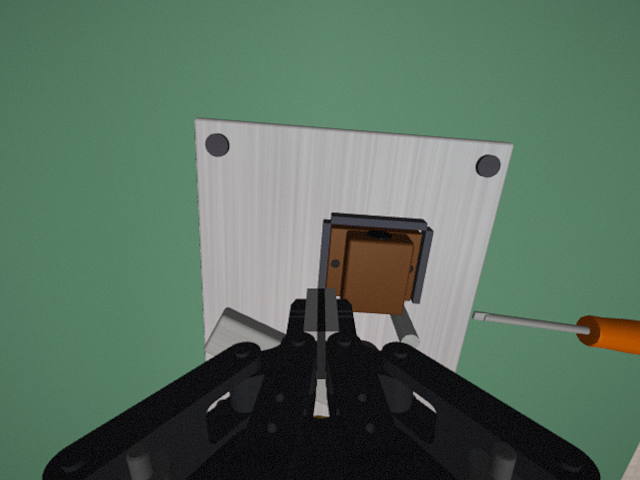

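Run:
```python
from h import *
p=bot.camera_params("wrist"); m=meas(bot.read_state()); R=rot(np.radians(m[3]))
for x in(-.011,0,.011):
  for z in(-.02,0,.025): print(x,z,proj(p,[np.array(m[:3])+R@[x,0,z]]).round(),end=' ')
  print()
Rc=cv2.Rodrigues(p["rvec"])[0]; print((Rc@R).round(2)); print("strap end",proj(p,[strap(153.8,0,.11,.0585)[:3]]).round())
ps=bot.camera_params("scene")
print([((proj(ps,[strap(153.8,0,.11,.0585)[:3],(*S,.116),(.6185,.0047,.059)])-[210,180])*3).round()])
```

```text
-0.011 -0.02 [[322. 334.]] -0.011 0 [[322. 312.]] -0.011 0.025 [[322. 289.]] 
0 -0.02 [[323. 314.]] 0 0 [[322. 293.]] 0 0.025 [[322. 272.]] 
0.011 -0.02 [[323. 293.]] 0.011 0 [[322. 274.]] 0.011 0.025 [[322. 255.]] 
[[-0.    1.   -0.  ]
 [-0.94 -0.   -0.33]
 [-0.33  0.    0.94]]
strap end [[212. 334.]]
[array([[236., 159.],
       [255., 196.],
       [355., 258.]])]
```

Both views put the real tips well above the strap, about 17 mm behind the TCP instead of 25 mm ahead. I'll lift, go back behind the strap, and descend step by step while feeling for contact.

Run:
```python
from h import *
st=(.5625,.046,.0781,93.1); g=strap(153.8,.045,.092,.10)
plan(st,[(*st[:2],.10,93.1)]+lerp((*st[:2],.10,93.1),g,7)); print(g)
```

```text
[[0.0,0.0,-0.037,0,0,0.0,1],[-0.021,-0.018,-0.037,0,0,-0.048,1],[-0.041,-0.035,-0.037,0,0,-0.096,1],[-0.062,-0.053,-0.037,0,0,-0.145,1],[-0.083,-0.071,-0.037,0,0,-0.193,1],[-0.103,-0.088,-0.037,0,0,-0.241,1],[-0.124,-0.106,-0.037,0,0,-0.289,1],[-0.145,-0.124,-0.037,0,0,-0.337,1]]
(np.float64(0.4930844666143333), np.float64(-0.044758088178504254), 0.1, 153.8)
```

play_rows(
  commands=[
    [[0, 0, -0.037, 0, 0, 0, 1], [-0.021, -0.018, -0.037, 0, 0, -0.048, 1], [-0.041, -0.035, -0.037, 0, 0, -0.096, 1], [-0.062, -0.053, -0.037, 0, 0, -0.145, 1], [-0.083, -0.071, -0.037, 0, 0, -0.193, 1], [-0.103, -0.088, -0.037, 0, 0, -0.241, 1], [-0.124, -0.106, -0.037, 0, 0, -0.289, 1], [-0.145, -0.124, -0.037, 0, 0, -0.337, 1]],
  ],
)

```text
time: 5.35
tool_pos: [0.4914, -0.0457, 0.0992]
tcp_rot: [0.714, 3.059, -0.0]
wrist_force: [-0.0, 1.0, 0.1]
width: -0.001
grip_force: 0.0
```

play_rows(
  commands=[
    [[0, 0, 0.03, 0, 0, 0, 1], [0, 0, 0.04, 0, 0, 0, 1], [0, 0, 0.04, 0, 0, 0, 1], [0, 0, 0.04, 0, 0, 0, 1]],
  ],
)

```text
time: 5.75
tool_pos: [0.4922, -0.0451, 0.0752]
tcp_rot: [-0.724, -3.057, -0.0]
wrist_force: [-0.2, 0.2, 0.5]
width: -0.003
grip_force: 0.0
```

Run:
```python
from h import *
s=bot.read_state(); m=meas(s);print(m,s["wrist_force"].round(1),s["time"])
im=bot.read_camera("scene"); c=cv2.resize(im[180:300,210:370],None,fx=5,fy=5)
p=bot.camera_params("scene"); R=rot(np.radians(m[3]))
for z,col in((0,(0,0,255)),(.025,(0,255,255))):
    for x,y in((0,0),(.011,.0145),(-.011,.0145),(.011,-.0145),(-.011,-.0145)):
        u=(proj(p,[np.array(m[:3])+R@[x,y,z]])[0]-[210,180])*5
        cv2.circle(c,tuple(int(v) for v in u),3,col,-1)
cv2.imwrite("pics/s4.png",c)
```

```text
(np.float64(0.4922), np.float64(-0.0451), np.float64(0.0752), 153.35) [-0.2  0.2  0.5] 5.75
```

View pics/s4.png

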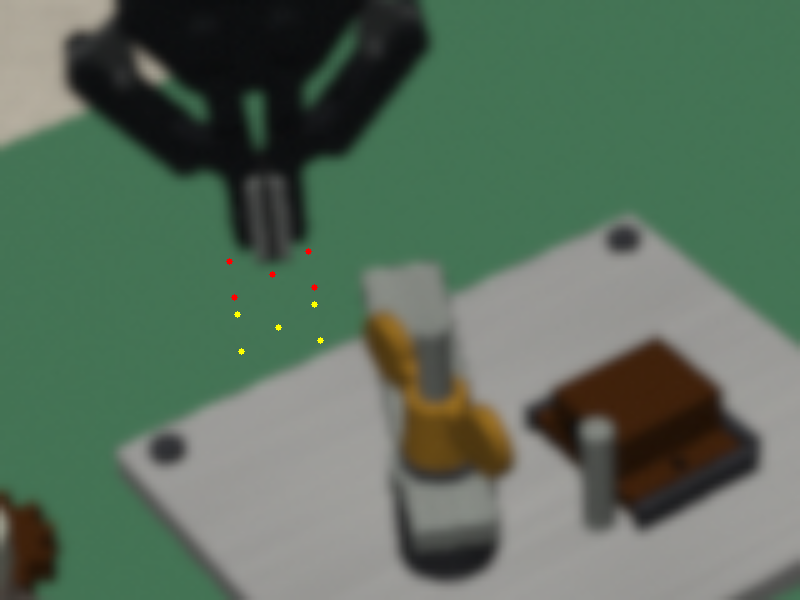

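The tips actually sit about 13–17 mm behind the reported TCP (red dots mark the TCP, yellow the stated tips). I'll calibrate with a gentle touch on the bare plate here.

play_rows(
  commands=[
    [[0, 0, 0.05, 0, 0, 0, 1], [0, 0, 0.09, 0, 0, 0, 1], [0, 0, 0.107, 0, 0, 0, 1], [0, 0, 0.107, 0, 0, 0, 1], [0, 0, 0.107, 0, 0, 0, 1]],
  ],
)

```text
time: 6.3
tool_pos: [0.493, -0.0452, 0.0116]
tcp_rot: [0.724, 3.056, 0.0]
wrist_force: [0.1, 0.7, -0.3]
width: -0.0
grip_force: 0.0
```

play_rows(
  commands=[
    [[0, 0, 0.003, 0, 0, 0, 1], [0, 0, 0.005, 0, 0, 0, 1], [0, 0, 0.005, 0, 0, 0, 1]],
  ],
)

```text
time: 6.6
tool_pos: [0.4926, -0.0453, 0.0084]
tcp_rot: [0.724, 3.056, 0.0]
wrist_force: [0.3, -0.3, 0.4]
width: -0.002
grip_force: 0.0
```

play_rows(
  commands=[
    [[0, 0, 0.003, 0, 0, 0, 1], [0, 0, 0.004, 0, 0, 0, 1], [0, 0, 0.004, 0, 0, 0, 1]],
  ],
)

```text
time: 6.9
tool_pos: [0.492, -0.0453, 0.0053]
tcp_rot: [-0.725, -3.057, 0.0]
wrist_force: [0.0, 0.3, 0.3]
width: 0.002
grip_force: 0.0
```

play_rows(
  commands=[
    [[0, 0, 0.003, 0, 0, 0, 1], [0, 0, 0.004, 0, 0, 0, 1], [0, 0, 0.004, 0, 0, 0, 1]],
  ],
)

```text
time: 7.2
tool_pos: [0.4923, -0.0453, 0.0045]
tcp_rot: [-0.724, -3.057, 0.0]
wrist_force: [-3.8, 0.8, 13.9]
width: -0.0
grip_force: 6.8
```

Run:
```python
from h import *
s=bot.read_state(); m=meas(s);print(m,s["wrist_force"].round(1),s["time"])
im=bot.read_camera("scene"); c=cv2.resize(im[180:300,210:370],None,fx=5,fy=5)
p=bot.camera_params("scene"); R=rot(np.radians(m[3]))
for z,col in((-.015,(0,0,255)),(0,(0,255,255))):
    for x,y in((.011,.009),(-.011,.009),(.011,-.009),(-.011,-.009)):
        u=(proj(p,[np.array(m[:3])+R@[x,y,z]])[0]-[210,180])*5
        cv2.circle(c,tuple(int(v) for v in u),2,col,-1)
cv2.imwrite("pics/s5.png",c)
```

```text
(np.float64(0.4923), np.float64(-0.0453), np.float64(0.0045), 153.34) [-3.8  0.8 13.9] 7.2
```

View pics/s5.png

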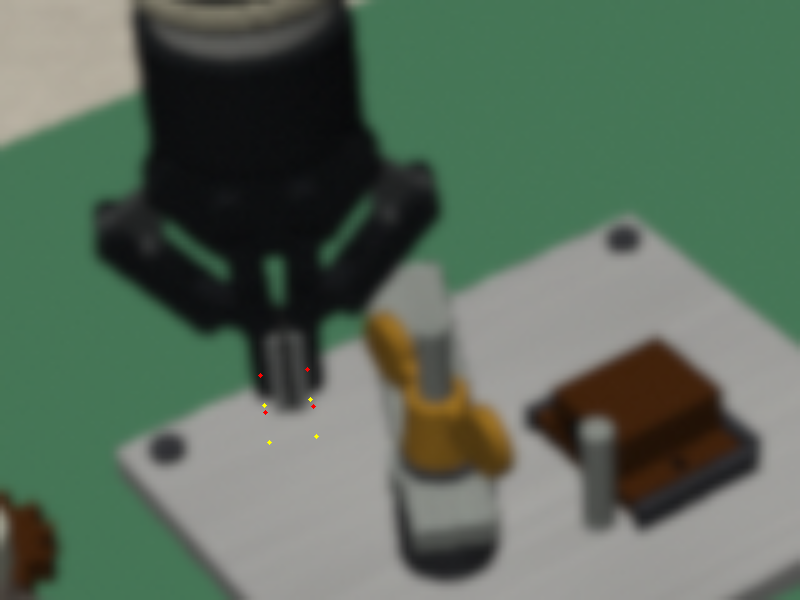

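Contact came at TCP z 0.0045 on the plate (z 0.015), so the tips stand 10.5 mm above the reported TCP. I'll lift to tip height 0.0505 (TCP 0.040) and sweep the strap.

Run:
```python
from h import *
st=(.4925,-.0452,.040,153.4)
T=[strap(153.8,.037,.092,.04),strap(153.8,.0295,.092,.04)]+[strap(a,.0295,.092,.04) for a in np.linspace(153.8,93,16)[1:]]
for i in(0,6,12):
    r=plan(st,T[i:i+6]); st=after(st,r[-1]); print(st)
```

```text
[[0.0,0.014,0.0,0,0,-0.002,1],[0.0,0.027,0.0,0,0,-0.002,1],[0.003,0.038,0.0,0,0,0.02,1],[0.005,0.049,0.0,0,0,0.043,1],[0.007,0.06,0.0,0,0,0.065,1],[0.008,0.072,0.0,0,0,0.088,1]]
(np.float64(0.5075512522578058), np.float64(-0.004423293346913208), np.float64(0.04), np.float64(137.56))
[[0.003,0.011,0.0,0,0,0.022,1],[0.005,0.022,0.0,0,0,0.045,1],[0.006,0.033,0.0,0,0,0.067,1],[0.007,0.045,0.0,0,0,0.09,1],[0.007,0.056,0.0,0,0,0.112,1],[0.006,0.067,0.0,0,0,0.135,1]]
(np.float64(0.532022182430517), np.float64(0.02767302383251244), np.float64(0.04), np.float64(113.26))
[[0.003,0.011,0.0,0,0,0.022,1],[0.006,0.022,0.0,0,0,0.045,1],[0.007,0.034,0.0,0,0,0.068,1],[0.008,0.045,0.0,0,0,0.09,1],[0.008,0.056,0.0,0,0,0.113,1]]
(np.float64(0.5609957115159492), np.float64(0.0453516723197587), np.float64(0.04), np.float64(92.92))
```

play_rows(
  commands=[
    [[0, 0, -0.03, 0, 0, 0, 1], [0, 0, -0.061, 0, 0, 0, 1], [0, 0, -0.061, 0, 0, 0, 1]],
  ],
)

```text
time: 7.55
tool_pos: [0.4946, -0.0456, 0.0419]
tcp_rot: [0.723, 3.052, 0.001]
wrist_force: [0.7, -0.8, 0.2]
width: -0.001
grip_force: 0.0
```

play_rows(
  commands=[
    [[0, 0.014, 0.002, 0, 0, -0.002, 1], [0, 0.027, 0.002, 0, 0, -0.002, 1], [0.003, 0.038, 0.002, 0, 0, 0.02, 1], [0.005, 0.049, 0.002, 0, 0, 0.043, 1], [0.007, 0.06, 0.002, 0, 0, 0.065, 1], [0.008, 0.072, 0.002, 0, 0, 0.088, 1]],
  ],
)

```text
time: 8.15
tool_pos: [0.5065, -0.0039, 0.0371]
tcp_rot: [-1.141, -2.925, 0.002]
wrist_force: [0.2, -1.4, 0.8]
width: 0.002
grip_force: 0.8
```

play_rows(
  commands=[
    [[0.003, 0.011, 0, 0, 0, 0.022, 1], [0.005, 0.022, 0, 0, 0, 0.045, 1], [0.006, 0.033, 0, 0, 0, 0.067, 1], [0.007, 0.045, 0, 0, 0, 0.09, 1], [0.007, 0.056, 0, 0, 0, 0.112, 1], [0.006, 0.067, 0, 0, 0, 0.135, 1]],
  ],
)

```text
time: 8.75
tool_pos: [0.5304, 0.0285, 0.0369]
tcp_rot: [-1.731, -2.618, 0.003]
wrist_force: [-2.2, -0.3, 2.0]
width: 0.002
grip_force: 1.1
```

play_rows(
  commands=[
    [[0.003, 0.011, 0, 0, 0, 0.022, 1], [0.006, 0.022, 0, 0, 0, 0.045, 1], [0.007, 0.034, 0, 0, 0, 0.068, 1], [0.008, 0.045, 0, 0, 0, 0.09, 1], [0.008, 0.056, 0, 0, 0, 0.113, 1], [0.008, 0.056, 0, 0, 0, 0.113, 1], [0.008, 0.056, 0, 0, 0, 0.113, 1]],
  ],
)

```text
time: 9.45
tool_pos: [0.56, 0.0456, 0.0372]
tcp_rot: [-2.162, -2.278, 0.002]
wrist_force: [-0.5, -0.5, -0.4]
width: 0.001
grip_force: 0.0
```

Run:
```python
from h import *
s=bot.read_state(); m=meas(s);print(m,s["wrist_force"].round(1),s["time"])
cv2.imwrite("pics/w6.png",bot.read_camera("wrist"))
st=(.561,.0453,.039,92.95)
plan(st,[strap(91,.0295,.092,.039),strap(89.1,.0295,.092,.039),strap(89.1,.0275,.092,.039),strap(89.1,.0255,.092,.039),strap(89.1,.0235,.092,.039)])
p=bot.camera_params("wrist")
for a in(89.1,92.9,96): print(a,proj(p,[strap(a,0,.11,.0585)[:3]]).round())
```

```text
(np.float64(0.56), np.float64(0.0456), np.float64(0.0372), 92.99) [-0.5 -0.5 -0.4] 9.45
[[0.002,0.006,0.0,0,0,0.011,1],[0.003,0.011,0.0,0,0,0.021,1],[0.003,0.014,0.0,0,0,0.021,1],[0.003,0.018,0.0,0,0,0.021,1],[0.002,0.021,0.0,0,0,0.021,1]]
89.1 [[409. 281.]]
92.9 [[392. 281.]]
96 [[379. 281.]]
```

View pics/w6.png

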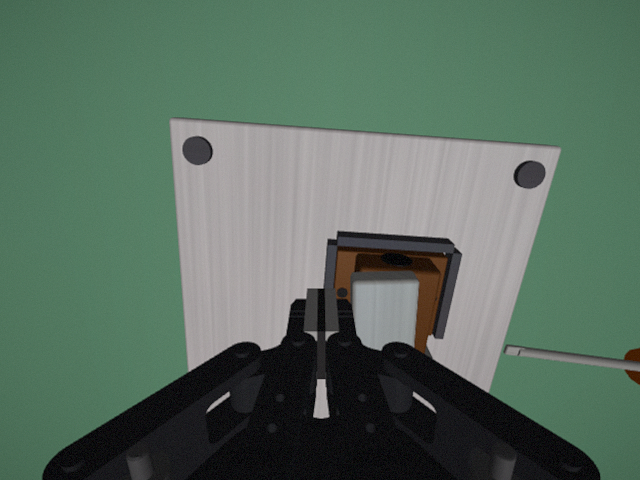

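The strap now lies over the part; its end is at about (385,275), some 5° short of the stop. I'll finish the push.

play_rows(
  commands=[
    [[0.002, 0.006, -0.002, 0, 0, 0.011, 1], [0.003, 0.011, -0.002, 0, 0, 0.021, 1], [0.003, 0.012, -0.002, 0, 0, 0.021, 1], [0.003, 0.012, -0.002, 0, 0, 0.021, 1]],
  ],
)

```text
time: 9.9
tool_pos: [0.5671, 0.0474, 0.0391]
tcp_rot: [-2.237, -2.204, 0.001]
wrist_force: [0.1, 0.2, -0.4]
width: -0.001
grip_force: 0.5
```

play_rows(
  commands=[
    [[0, 0.003, 0, 0, 0, 0, 1], [0, 0.003, 0, 0, 0, 0, 1], [0, 0.003, 0, 0, 0, 0, 1]],
  ],
)

```text
time: 10.2
tool_pos: [0.5695, 0.0472, 0.0395]
tcp_rot: [-2.239, -2.204, 0.0]
wrist_force: [-0.8, 0.1, 0.0]
width: -0.003
grip_force: 0.5
```

play_rows(
  commands=[
    [[0, 0.003, 0, 0, 0, 0, 1], [0, 0.003, 0, 0, 0, 0, 1], [0, 0.003, 0, 0, 0, 0, 1]],
  ],
)

```text
time: 10.5
tool_pos: [0.5708, 0.0473, 0.0394]
tcp_rot: [-2.239, -2.203, 0.001]
wrist_force: [-4.5, 1.1, 1.7]
width: 0.001
grip_force: 1.9
```

play_rows(
  commands=[
    [[0, 0.003, 0, 0, 0, 0, 1], [0, 0.003, 0, 0, 0, 0, 1], [0, 0.003, 0, 0, 0, 0, 1]],
  ],
)

```text
time: 10.8
tool_pos: [0.5711, 0.0474, 0.0393]
tcp_rot: [-2.237, -2.201, 0.005]
wrist_force: [-7.3, 0.5, 3.6]
width: -0.0
grip_force: 4.6
```

Run:
```python
from h import *
s=bot.read_state(); m=meas(s);print(m,s["wrist_force"].round(1),s["grip_force"])
p=bot.camera_params("wrist"); im=bot.read_camera("wrist")
for a in(88,89.1,91): print(a,proj(p,[strap(a,0.015,.105,.0585)[:3],strap(a,-0.015,.105,.0585)[:3]]).round(1).tolist())
v=int(proj(p,[strap(89.1,0,.105,.0585)[:3]])[0][1])
row=cv2.cvtColor(im[v-1:v+2],cv2.COLOR_BGR2HSV).mean(0)[:,1]; i=np.where(row[340:470]<50)[0]+340; print(v,i.min(),i.max(),len(i))
```

```text
(np.float64(0.5711), np.float64(0.0474), np.float64(0.0393), 89.07) [-7.3  0.5  3.6] 4.640140682458878
88 [[350.9, 288.0], [417.2, 289.2]]
89.1 [[346.4, 288.5], [412.8, 288.6]]
91 [[338.7, 289.6], [405.1, 287.7]]
288 346 469 115
```

The strap is at the stop: it stalled at 7 N, and its left edge (346) matches the predicted 89.1°. I'll back off, lift, and move behind the wing nearest the robot.

Run:
```python
from h import *
st=(.5715,.0473,.0395,89.1)
r=plan(st,[(.5535,.0473,.0395,89.1),(.5535,.0473,.085,89.1),(.5535,.0473,.13,89.1)]);st=after(st,r[-1]);print(st)
g=strap(178.5,.032,.034,.13);print(g)
P=lerp(st,g,12)
r=plan(st,P[:8]);st=after(st,r[-1]);r=plan(st,P[8:]);st=after(st,r[-1]);print(st)
r=plan(st,[(*g[:2],.10,178.5),(*g[:2],.0725,178.5)]);st=after(st,r[-1]);print(st)
```

```text
[[0.0,-0.03,0.0,0,0,0.0,1],[0.0,-0.03,-0.076,0,0,0.0,1],[0.0,-0.03,-0.151,0,0,0.0,1]]
(np.float64(0.5535022206153302), np.float64(0.04758273171161278), np.float64(0.1301), 89.1)
(np.float64(0.5606739886049792), np.float64(-0.07609901815675013), 0.13, 178.5)
[[-0.017,0.001,0.0,0,0,-0.041,1],[-0.034,0.003,0.0,0,0,-0.083,1],[-0.051,0.004,0.0,0,0,-0.124,1],[-0.069,0.005,0.0,0,0,-0.166,1],[-0.086,0.006,0.0,0,0,-0.207,1],[-0.103,0.008,0.0,0,0,-0.248,1],[-0.12,0.009,0.0,0,0,-0.29,1],[-0.137,0.01,0.0,0,0,-0.331,1]]
[[-0.01,-0.014,0.0,0,0,-0.041,1],[-0.02,-0.028,0.0,0,0,-0.083,1],[-0.03,-0.043,0.0,0,0,-0.124,1],[-0.039,-0.057,0.0,0,0,-0.166,1]]
(np.float64(0.5604226777113237), np.float64(-0.07608138536369113), np.float64(0.1301), np.float64(178.56))
[[0.0,0.0,0.05,0,0,0.0,1],[0.0,0.0,0.096,0,0,0.0,1]]
(np.float64(0.5604226777113237), np.float64(-0.07608138536369113), np.float64(0.0725), np.float64(178.56))
```

play_rows(
  commands=[
    [[0, -0.03, 0, 0, 0, 0, 1], [0, -0.03, 0, 0, 0, 0, 1], [0, -0.03, -0.076, 0, 0, 0, 1], [0, -0.03, -0.151, 0, 0, 0, 1], [0, -0.03, -0.151, 0, 0, 0, 1]],
  ],
)

```text
time: 11.35
tool_pos: [0.5626, 0.0476, 0.1385]
tcp_rot: [2.231, 2.195, 0.019]
wrist_force: [1.9, -0.7, 0.7]
width: 0.002
grip_force: 0.0
```

play_rows(
  commands=[
    [[-0.017, 0.001, 0, 0, 0, -0.041, 1], [-0.034, 0.003, 0, 0, 0, -0.083, 1], [-0.051, 0.004, 0, 0, 0, -0.124, 1], [-0.069, 0.005, 0, 0, 0, -0.166, 1], [-0.086, 0.006, 0, 0, 0, -0.207, 1], [-0.103, 0.008, 0, 0, 0, -0.248, 1], [-0.12, 0.009, 0, 0, 0, -0.29, 1], [-0.137, 0.01, 0, 0, 0, -0.331, 1]],
  ],
)

```text
time: 12.15
tool_pos: [0.5614, -0.0355, 0.1304]
tcp_rot: [0.84, 3.025, 0.0]
wrist_force: [-0.3, -0.3, -0.5]
width: 0.005
grip_force: 0.0
```

play_rows(
  commands=[
    [[-0.01, -0.014, 0, 0, 0, -0.041, 1], [-0.02, -0.028, 0, 0, 0, -0.083, 1], [-0.03, -0.043, 0, 0, 0, -0.124, 1], [-0.039, -0.057, 0, 0, 0, -0.166, 1], [-0.039, -0.057, 0, 0, 0, -0.166, 1], [-0.039, -0.057, 0, 0, 0, -0.166, 1]],
  ],
)

```text
time: 12.75
tool_pos: [0.5629, -0.0763, 0.1303]
tcp_rot: [0.046, 3.14, -0.0]
wrist_force: [-0.1, -0.3, 0.1]
width: 0.003
grip_force: 0.0
```

Run:
```python
from h import *
s=bot.read_state(); m=meas(s);print(m,s["wrist_force"].round(1),s["q"].round(2),s["time"])
st=(.5604,-.0761,.0725,178.5)
P=[strap(178.5,o,.034,.0725) for o in(.025,.019,.0145)]+[strap(a,.0145,.034,.0725) for a in np.arange(173,3,-5)]
i=0
while i<len(P):
    r=plan(st,P[i:i+8]); st=after(st,r[-1]); print(st); i+=8
```

```text
(np.float64(0.5629), np.float64(-0.0763), np.float64(0.1303), 178.31) [-0.1 -0.3  0.1] [-0.18  0.14  1.93  0.    1.07 -1.72] 12.75
[[0.0,0.012,0.0,0,0,0.0,1],[0.0,0.022,0.0,0,0,0.0,1],[0.0,0.029,0.0,0,0,0.0,1],[0.002,0.035,0.0,0,0,0.031,1],[0.003,0.04,0.0,0,0,0.058,1],[0.004,0.045,0.0,0,0,0.086,1],[0.004,0.051,0.0,0,0,0.114,1],[0.004,0.056,0.0,0,0,0.142,1]]
(np.float64(0.5588803678832032), np.float64(-0.04244868920488238), np.float64(0.0725), np.float64(152.94))
[[0.002,0.005,0.0,0,0,0.027,1],[0.004,0.01,0.0,0,0,0.055,1],[0.005,0.015,0.0,0,0,0.083,1],[0.005,0.021,0.0,0,0,0.111,1],[0.005,0.026,0.0,0,0,0.139,1],[0.005,0.031,0.0,0,0,0.166,1],[0.004,0.037,0.0,0,0,0.194,1],[0.003,0.042,0.0,0,0,0.222,1]]
(np.float64(0.5687414801952032), np.float64(-0.01918845567273313), np.float64(0.0725), np.float64(112.97999999999999))
[[0.002,0.005,0.0,0,0,0.028,1],[0.003,0.01,0.0,0,0,0.055,1],[0.004,0.016,0.0,0,0,0.083,1],[0.004,0.021,0.0,0,0,0.111,1],[0.005,0.026,0.0,0,0,0.139,1],[0.004,0.032,0.0,0,0,0.167,1],[0.003,0.037,0.0,0,0,0.194,1],[0.002,0.042,0.0,0,0,0.222,1]]
(np.float64(0.5914731463939716), np.float64(-0.00824535959220049), np.float64(0.0725), np.float64(73.01999999999998))
[[0.002,0.005,0.0,0,0,0.028,1],[0.003,0.01,0.0,0,0,0.056,1],[0.004,0.016,0.0,0,0,0.083,1],[0.005,0.021,0.0,0,0,0.111,1],[0.005,0.026,0.0,0,0,0.139,1],[0.005,0.032,0.0,0,0,0.167,1],[0.004,0.037,0.0,0,0,0.195,1],[0.002,0.042,0.0,0,0,0.222,1]]
(np.float64(0.6159250420601405), np.float64(-0.014457025900912926), np.float64(0.0725), np.float64(33.05999999999998))
[[0.002,0.005,0.0,0,0,0.028,1],[0.004,0.01,0.0,0,0,0.056,1],[0.005,0.015,0.0,0,0,0.084,1],[0.005,0.021,0.0,0,0,0.111,1],[0.005,0.026,0.0,0,0,0.139,1]]
(np.float64(0.62694940639455), np.float64(-0.025894831242069975), np.float64(0.0725), np.float64(8.039999999999978))
```

play_rows(
  commands=[
    [[0.003, 0, 0.05, 0, 0, 0, 1], [0.003, 0, 0.096, 0, 0, 0, 1], [0.003, 0, 0.096, 0, 0, 0, 1], [0.003, 0, 0.096, 0, 0, 0, 1]],
  ],
)

```text
time: 13.15
tool_pos: [0.56, -0.0756, 0.0724]
tcp_rot: [-0.041, -3.14, -0.0]
wrist_force: [0.5, 0.4, -0.6]
width: 0.003
grip_force: 0.0
```

play_rows(
  commands=[
    [[0, 0.012, 0, 0, 0, 0, 1], [0, 0.022, 0, 0, 0, 0, 1], [0, 0.029, 0, 0, 0, 0, 1], [0.002, 0.035, 0, 0, 0, 0.031, 1], [0.003, 0.04, 0, 0, 0, 0.058, 1], [0.004, 0.045, 0, 0, 0, 0.086, 1], [0.004, 0.051, 0, 0, 0, 0.114, 1], [0.004, 0.056, 0, 0, 0, 0.142, 1]],
  ],
)

```text
time: 13.95
tool_pos: [0.5591, -0.0422, 0.0736]
tcp_rot: [0.739, 3.052, -0.001]
wrist_force: [0.4, -2.2, 1.7]
width: 0.003
grip_force: 0.8
```

Run:
```python
from h import *
s=bot.read_state(); print(meas(s),s["wrist_force"].round(1),s["time"])
a=bot.read_camera("scene")[180:340,220:380]; b=bot.read_camera("top")[195:315,280:400]
cv2.imwrite("pics/s7.png",np.hstack([cv2.resize(a,(400,400)),cv2.resize(b,(400,400))]))
```

```text
(np.float64(0.5591), np.float64(-0.0422), np.float64(0.0736), 152.78) [ 0.4 -2.2  1.7] 13.95
```

View pics/s7.png

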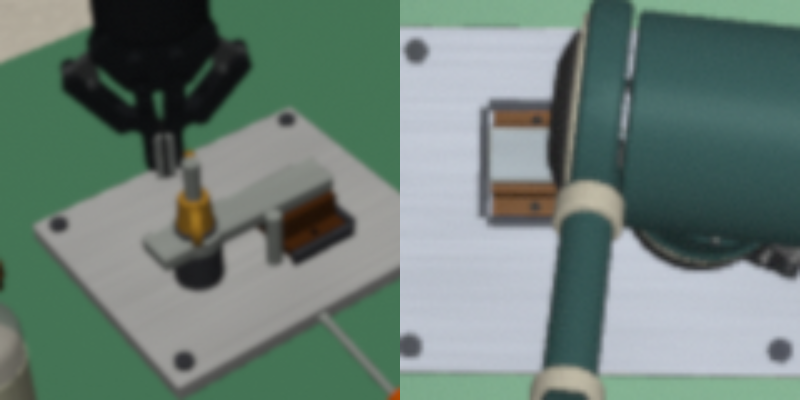

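The strap lies across the part against its pin. The nut's wings have turned with the finger (scene crop, about (195,215)), so the push works. I'll continue the sweep.

play_rows(
  commands=[
    [[0.002, 0.005, 0, 0, 0, 0.027, 1], [0.004, 0.01, 0, 0, 0, 0.055, 1], [0.005, 0.015, 0, 0, 0, 0.083, 1], [0.005, 0.021, 0, 0, 0, 0.111, 1], [0.005, 0.026, 0, 0, 0, 0.139, 1], [0.005, 0.031, 0, 0, 0, 0.166, 1], [0.004, 0.037, 0, 0, 0, 0.194, 1], [0.003, 0.042, 0, 0, 0, 0.222, 1]],
  ],
)

```text
time: 14.85
tool_pos: [0.5686, -0.019, 0.073]
tcp_rot: [1.735, 2.619, -0.0]
wrist_force: [-2.0, -0.9, 0.9]
width: 0.001
grip_force: 0.7
```

play_rows(
  commands=[
    [[0.002, 0.005, 0, 0, 0, 0.028, 1], [0.003, 0.01, 0, 0, 0, 0.055, 1], [0.004, 0.016, 0, 0, 0, 0.083, 1], [0.004, 0.021, 0, 0, 0, 0.111, 1], [0.005, 0.026, 0, 0, 0, 0.139, 1], [0.004, 0.032, 0, 0, 0, 0.167, 1], [0.003, 0.037, 0, 0, 0, 0.194, 1], [0.002, 0.042, 0, 0, 0, 0.222, 1]],
  ],
)

```text
time: 15.65
tool_pos: [0.591, -0.0075, 0.0727]
tcp_rot: [-2.525, -1.868, 0.0]
wrist_force: [-1.9, 1.6, 0.2]
width: 0.003
grip_force: 0.8
```

play_rows(
  commands=[
    [[0.002, 0.005, 0, 0, 0, 0.028, 1], [0.003, 0.01, 0, 0, 0, 0.056, 1], [0.004, 0.016, 0, 0, 0, 0.083, 1], [0.005, 0.021, 0, 0, 0, 0.111, 1], [0.005, 0.026, 0, 0, 0, 0.139, 1], [0.005, 0.032, 0, 0, 0, 0.167, 1], [0.004, 0.037, 0, 0, 0, 0.195, 1], [0.002, 0.042, 0, 0, 0, 0.222, 1]],
  ],
)

```text
time: 16.45
tool_pos: [0.6159, -0.0134, 0.0726]
tcp_rot: [-3.011, -0.892, -0.001]
wrist_force: [0.6, 1.9, -0.3]
width: -0.003
grip_force: 0.9
```

play_rows(
  commands=[
    [[0.002, 0.005, 0, 0, 0, 0.028, 1], [0.004, 0.01, 0, 0, 0, 0.056, 1], [0.005, 0.015, 0, 0, 0, 0.084, 1], [0.005, 0.021, 0, 0, 0, 0.111, 1], [0.005, 0.026, 0, 0, 0, 0.139, 1], [0.005, 0.026, 0, 0, 0, 0.139, 1], [0.005, 0.026, 0, 0, 0, 0.139, 1]],
  ],
)

```text
time: 17.15
tool_pos: [0.627, -0.0254, 0.0727]
tcp_rot: [-3.133, -0.226, -0.001]
wrist_force: [0.4, 1.0, -0.9]
width: 0.001
grip_force: 0.6
```

Run:
```python
from h import *
s=bot.read_state(); m=meas(s);print(m,s["wrist_force"].round(1),s["time"])
st=m
plan(st,[strap(a,o,.034,m[2]) for a,o in((4,.0145),(-.9,.0145),(-.9,.0125))]); print(strap(-.9,.0145,.034,0))
```

```text
(np.float64(0.627), np.float64(-0.0254), np.float64(0.0727), 8.26) [ 0.4  1.  -0.9] 17.15
[[0.002,0.005,0.0,0,0,0.024,1],[0.003,0.01,0.0,0,0,0.051,1],[0.003,0.013,0.0,0,0,0.051,1]]
(np.float64(0.6297235616053979), np.float64(-0.03103583761761782), 0, -0.9)
```

play_rows(
  commands=[
    [[0.002, 0.005, 0, 0, 0, 0.024, 1], [0.003, 0.01, 0, 0, 0, 0.051, 1], [0.003, 0.01, 0, 0, 0, 0.051, 1], [0.003, 0.01, 0, 0, 0, 0.051, 1]],
  ],
)

```text
time: 17.55
tool_pos: [0.6295, -0.0289, 0.0727]
tcp_rot: [-3.138, 0.027, -0.0]
wrist_force: [1.3, 7.4, -0.6]
width: 0.001
grip_force: 4.1
```

play_rows(
  commands=[
    [[0, 0.003, 0, 0, 0, 0, 1], [0, 0.003, 0, 0, 0, 0, 1], [0, 0.003, 0, 0, 0, 0, 1]],
  ],
)

```text
time: 17.85
tool_pos: [0.6295, -0.0293, 0.0728]
tcp_rot: [-3.136, 0.027, -0.001]
wrist_force: [0.6, 12.6, 0.7]
width: -0.002
grip_force: 6.0
```

play_rows(
  commands=[
    [[0, 0.002, 0, 0, 0, 0, 1], [0, 0.002, 0, 0, 0, 0, 1], [0, 0.002, 0, 0, 0, 0, 1]],
  ],
)

```text
time: 18.15
tool_pos: [0.6295, -0.0296, 0.0727]
tcp_rot: [-3.135, 0.027, -0.001]
wrist_force: [0.7, 14.9, -0.3]
width: 0.003
grip_force: 7.3
```

The nut stalls dead at 15 N. I'll back off, lift, and retreat for a check.

play_rows(
  commands=[
    [[0, -0.02, 0, 0, 0, 0, 1], [0, -0.03, 0, 0, 0, 0, 1], [0, -0.03, 0, 0, 0, 0, 1], [0, -0.03, -0.07, 0, 0, 0, 1], [0, -0.03, -0.15, 0, 0, 0, 1], [0, -0.03, -0.23, 0, 0, 0, 1], [0, -0.03, -0.28, 0, 0, 0, 1], [0, -0.03, -0.28, 0, 0, 0, 1]],
  ],
)

```text
time: 18.95
tool_pos: [0.6335, -0.0176, 0.2482]
tcp_rot: [3.14, -0.03, 0.019]
wrist_force: [1.8, -0.5, 0.9]
width: -0.001
grip_force: 0.0
```

play_rows(
  commands=[
    [[-0.08, 0.08, 0, 0, 0, 0, 1], [-0.16, 0.16, 0, 0, 0, 0, 1], [-0.24, 0.24, 0, 0, 0, 0, 1], [-0.28, 0.32, 0, 0, 0, 0, 1], [-0.28, 0.4, 0, 0, 0, 0, 1], [-0.28, 0.48, 0, 0, 0, 0, 1], [-0.28, 0.55, 0, 0, 0, 0, 1], [-0.28, 0.55, 0, 0, 0, 0, 1]],
  ],
)

```text
time: 19.75
tool_pos: [0.4535, -0.3461, 0.2396]
tcp_rot: [3.141, -0.032, -0.002]
wrist_force: [0.1, -0.1, 0.3]
width: -0.002
grip_force: 0.0
```

Run:
```python
from h import *
s=bot.read_state(); print(meas(s),s["wrist_force"].round(1),s["time"])
im=bot.read_camera("top"); cv2.imwrite("pics/t8.png",im)
cv2.imwrite("pics/t8c.png",np.hstack([cv2.resize(im[100:320,190:490],(440,323)),cv2.resize(im[195:315,280:400],(323,323))]))
```

```text
(np.float64(0.4535), np.float64(-0.3461), np.float64(0.2396), -1.18) [ 0.1 -0.1  0.3] 19.75
```

View pics/t8c.png

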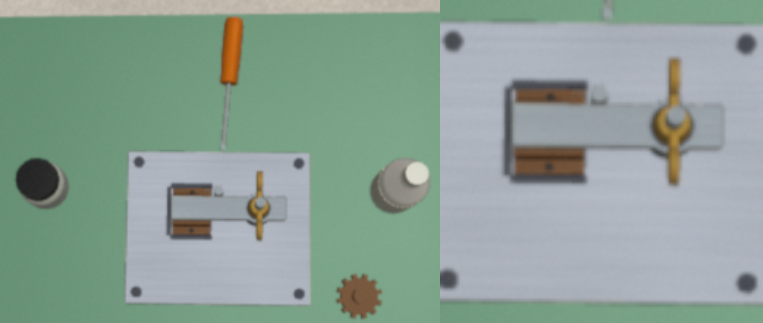

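The strap is over the part against its pin and the wings lie along fixture x, at about (675,60)–(675,185) in the right crop. The part and bystanders are unmoved, so I'll hand in.

```bash
python3 -c "
from workcell import bot
print(bot.finish_job())"
```

```text
the job is handed in; nothing more can be done
None
```

I handed the job in at about 20 s: the strap is against its stop pin over the part, and the wing nut turned clockwise until it stopped dead at about 15 N, with the part and bystanders where they were in the last picture.

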